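# Close the label printer after a roll change and feed the first label

### The arm

A 6-joint arm with a two-finger parallel gripper is mounted at the origin on a cart in front of the work surface, level with it; the furniture and walls round the work are solid. World frame = base frame: x ahead of the robot, y to its left, z up, the work surface at z = 0. Lengths are in m, angles in rad, forces in N, time in s.
With the tool pointing down it reaches from about 0.35 to 0.975 m from the base axis. Payload 4.9 kg.
Tool frame: the origin (TCP) lies at the very end of the fingers, on their centre line; the grasp point (between the pads) lies 19 mm behind it; z points along the fingers, y is the line along which they close (so a half turn about z gives the same grasp; the last joint's range is limited). The gripper opens to 85 mm and grips with 20 to 120 N. Pads are 22 mm wide; open, the fingers measure 114 mm over their backs; the gripper's body (76 mm by 85 mm) begins 54 mm behind the grasp point. The pads swing forward as they close: fully open they stand 13 mm farther back than shut.
Start: joints at [1.083, 0.053, 1.613, -0, 1.476, -0.119], TCP at [0.225, 0.583, 0.231] pointing down, gripper open.
Joint ranges: [-3.01, 3.01], [-1.01, 2.22], [0.06, 2.58], [-1.02, 4.17], [0.09, 2.62], [-3.14, 3.14]. Speed limits (rad/s): [2.57, 2.57, 3.14, 3.14, 3.14, 3.14].

### API

Orientations are given as a rotation vector (axis times angle).
In Python, from station import ctrl, imaging gives the robot as it stands.
- The arm moves only by the tool play_rows, never from a script. Its argument "series" is a list of rows, each a list of 3 entries, a list of its own where there are three numbers: the opening, from 0 (shut) to 1 (fully open), then the shift along the tool's x, y, z each as a share of 0.05 m, from -1 to 1, then the turn, a rotation vector about the tool's x, y, z each as a share of 8 degrees, from -1 to 1. In form: [[grip, [dx, dy, dz], [ax, ay, az]], ...]. A call has 1 to 8 rows; each row shifts and turns the commanded pose from where the row before left it, along the tool's axes as they then stand; what a row does not reach is not made up. A row lasts 1/8 s, in which the tool goes at most 62.5 mm and 10.7 degrees, less where a joint would pass 70% of its speed; a pose out of reach is approached as far as the arm can. A call with a number of a shift or a turn outside -1 to 1 is refused whole. A call with a gripper value outside its range is refused whole. The fingers move at their own pace and stop on an object; "force" is the grip in N (left out, the last holds). Time passes only in rows, so rows that do not move let the fingers close. It gives the time, the measured TCP pose, the force, the opening and the grip force at its end, in the units of the state.
- ctrl.get_obs(): the state, without advancing time (a new reading comes with each control period).
- imaging.get_image(name): name is "side" or "top" or "wrist"; returns a dict with "color" (384x512x3 uint8, blue, green, red), "fx", "fy", "cx", "cy" (pixels), "D" ([k1, k2, p1, p2, k3] as OpenCV has them; the pictures are not rectified), "extrinsics" (4x4, takes a point from world to camera coordinates); the wrist camera has in their place "hand_eye" (4x4, takes a point from camera to tool coordinates, whose origin is the TCP and whose axes are the flange's). Camera axes: x right, y down, z forward; pixel columns grow to the right and rows downward; lengths in m; the calibration is good to about 2 mm. A picture is of the moment at which its call begins: read the wrist's pose just before it. There is no depth.
- ctrl.finish_job(): hands the job in; it is judged then, once.
The state is a dict: "t": time; "q": joint angles; "dq": joint speeds; "effort": joint torques, N m; "tool_pos": TCP position; "tool_rot": TCP orientation; "contact_force": force on the tool from outside, world axes, zero at the start; "wrist_torque": the same for the moment, N m; "opening": finger opening in m; "grip_force": force on a finger pad.
Only numpy, scipy, OpenCV 4.12 (cv2) and the standard library are available. Lean on these libraries where they do the work, as an engineer would, in place of code of your own. Each camera call takes 0.05 s, during which the arm holds its last target. There are 200 camera calls.

### The job

A new roll has just been put into the label printer and its cover still stands open. Without gripping anything, push the cover down with the fingertips near its front edge until the catches snap in and it stays fully shut by itself; then gently press the large round feed key, the middle one of the three keys on the shelf in front of the cover, all the way down, and let it come up again. Do not press the feed key while the cover is open, leave the power and pause keys on either side and everything else on the worktop alone, and do not lift the printer or shove it about.

Things in the scene. Friction and masses are not known exactly. Their poses are not given: they have to be found in the camera images.
- printer: Label printer, white with grey cover, 220 deep, 180 wide, 124 mm high when shut; 2.2 kg, loose on rubber feet. Origin: centre of underside, on the worktop. x runs from its front (key side, towards the robot) to its back, y to its left, z up. Front 65 mm: low flat shelf 86 mm high, with three keys on a 1 mm black panel. Cover: from 45 mm ahead of the origin to 104 mm behind it.
- cover (a joint): Cover angle in rad: 0 shut, 1.2 wide open; starts at 0.75 to 1.05, held by its stiff hinge at the back. Its front edge swings up and back, so open its outer face looks up and away from the robot: push on that face, down and towards the robot. 2 to 3 N moves it; below 0.11 rad two spring rollers resist (8 to 10 N), below about 0.04 they snap it shut. Let go earlier, it springs open again.
- cover_press (a point): Place to push: on the cover's outer face, mid-width, 23 mm back from its front edge (three low thumb ribs lie between). Moves with the cover; when shut it is 120 mm ahead of the hinge, 33 mm above it, 121 mm above the worktop, and the face there is nearly level. Cover 178 mm wide, 4 mm thick.
- cover_hinge (a point): Middle of the hinge axis of the cover (the axis runs along the printer's y), 98 mm behind the printer's origin and 88 mm above the worktop.
- feed_key (a joint): Travel of the feed key in m: 0 up, 0.004 fully down. Spring key, 1 N to start, 4 N fully down; comes up by itself.
- feed_key_top (a point): Centre of the top of the feed key: large round grey key, 24 mm across, its top 93 mm above the worktop and 6 mm above the panel, 80 mm in front of the printer's origin on its centre line; 35 mm in front of the shut cover. Pressed vertically.
- power_key (a joint): Travel of the power key in m (0 up, 0.004 down). Must not be pressed.
- power_key_top (a point): Centre of the top of the power key: small round key, 13 mm across, same height, 54 mm to the left (+y of the printer) of the feed key.
- pause_key (a joint): Travel of the pause key in m (0 up, 0.004 down). Must not be pressed.
- pause_key_top (a point): Centre of the top of the pause key: narrow oblong key, 24 x 10 mm, same height, 54 mm to the right (-y of the printer) of the feed key.
- marker_1: Felt marker, 135 x 17 x 16 mm, lying across in front of the printer. Leave alone. Origin: centre of its underside, long axis y.
- label_roll: Spare roll of labels lying flat, 62 mm across, 30 mm high, 106 mm long with its loose end, to the right of the printer. Leave alone. Origin: centre of the underside of roll and loose end together.
- carton_low: Beige cake carton, 67 x 139 x 44 mm, to the left of the printer. Leave alone. Origin: centre of its underside, long axis y.
- carton_dark: Dark brown cake carton, 67 x 139 x 44 mm, farther left. Leave alone. Origin: centre of its underside.
- order_pad: Spiral notebook, 148 x 109 x 13 mm, at the left of the worktop. Leave alone. Origin: centre of its underside.
- scissors: Scissors, 199 x 87 x 9 mm, at the right. Leave alone. Origin: centre of its underside.

How it is judged:
On the way, in this order (a step that is already met when the one before it is completed fails the run):
1. the cover is pushed shut and caught (value of joint cover below 0.02 rad), for 0.2 s.
2. the feed key is pressed down (value of joint feed_key above 0.003 m), for 0.05 s.
At the end, for the whole second after the job is handed in: The cover is shut (under 0.02 rad) and held by its catches, all three keys are up (under 1 mm), and the printer rests within 30 mm of where it stood (value of joint cover below 0.02 rad and value of joint each of feed_key, power_key, pause_key below 0.001 m and distance of printer from where it was at the start of the episode below 0.03 m and linear speed of printer below 0.01 m/s); the robot touches nothing.
It fails at once if the power or the pause key was pressed (over 1.5 mm) (value of joint any of power_key, pause_key above 0.0015 m).
It fails at once if the feed key was pressed while the cover was open (value of joint feed_key above 0.002 m and value of joint cover above 0.05 rad).
It fails at once if the printer was lifted, tipped or shoved over 30 mm (height (world z) of printer above 0.01 m or distance of printer from where it was at the start of the episode above 0.03 m or angle between printer's own z axis and vertical above 0.08 rad).
It fails at once if the printer, its cover or a key was pressed hard (over 30 N) (contact force between the arm and printer above 30 N).
It fails at once if something else on the worktop was moved over 20 mm (distance of any of marker_1, label_roll, carton_low, carton_dark, order_pad, scissors from where it was at the start of the episode above 0.02 m).
It also fails if it takes over 42 s, if anything falls off the work surface, if the arm or the gripper's body presses on something with over 40 N, if the wrist force passes 120 N, or if a joint passes its speed limit or range.

## Working session

There is one attempt and no reset: what is moved stays moved. The work goes in short steps, Python scripts to look and compute and a tool call to move; the robot and the scene stay as the last step left them, time stands still between calls to the robot, and variables do not carry over. Pictures are saved under pics/ and viewed, at most 10 in all, crops included, and the job is handed in when it is done.

Besides the shell and the picture viewer there is one more tool, called as a command line: name --argument value ..., lists and objects as JSON in quotes. play_rows: Moves the arm, as the interface text tells. Shift numbers are shares of 0.05 m and turn numbers shares of 8 degrees, none past 1 either way. Its arguments: {"type":"object","properties":{"series":{"type":"array"},"force":{"type":"number"}},"required":["series"]}

```bash
mkdir -p pics
cat > h.py <<'E'
import numpy as np, cv2, json
from scipy.spatial.transform import Rotation as R
from station import ctrl, imaging
def grab(n,f=None):
    o=ctrl.get_obs(); d=imaging.get_image(n)
    K=np.array([[d['fx'],0,d['cx']],[0,d['fy'],d['cy']],[0,0,1]]); D=np.array(d['D'])
    if n=='wrist':
        T=np.eye(4);T[:3,:3]=R.from_rotvec(o['tool_rot']).as_matrix();T[:3,3]=o['tool_pos']
        E=np.linalg.inv(T@np.array(d['hand_eye']))
    else: E=np.array(d['extrinsics'])
    if f: cv2.imwrite('pics/'+f,d['color'])
    return d['color'],K,D,E
def ray(c,uv):
    _,K,D,E=c
    p=cv2.undistortPoints(np.array([[uv]],float),K,D)[0,0]
    v=E[:3,:3].T@np.array([p[0],p[1],1]); o=-E[:3,:3].T@E[:3,3]
    return o,v/np.linalg.norm(v)
def plane(c,uv,z):
    o,v=ray(c,uv); return o+v*(z-o[2])/v[2]
def tri(c1,u1,c2,u2):
    o1,v1=ray(c1,u1);o2,v2=ray(c2,u2)
    s=np.linalg.lstsq(np.c_[v1,-v2],o2-o1,rcond=None)[0]
    a=o1+s[0]*v1;b=o2+s[1]*v2
    return (a+b)/2,np.linalg.norm(a-b)
def proj(c,P):
    _,K,D,E=c
    return cv2.projectPoints(np.array(P,float).reshape(-1,3),cv2.Rodrigues(E[:3,:3])[0],E[:3,3],K,D)[0][:,0]
E
python3 - <<'E'
from h import *
t=grab('top','top0.png');s=grab('side','side0.png');w=grab('wrist','wrist0.png')
print(ctrl.get_obs())
for c in(t,s,w): print(-c[3][:3,:3].T@c[3][:3,3], c[3][:3,2] if 0 else c[3][2,:3])
E
```

```text
{'t': 0.15, 'q': array([ 1.08299751e+00,  5.32323964e-02,  1.61398546e+00, -9.49206779e-06,
        1.47599458e+00, -1.18998749e-01]), 'dq': array([-0.00022101, -0.00181534, -0.00262604, -0.00055885, -0.00030545,
        0.00033628]), 'effort': array([ 7.60220119e-04, -3.94237483e+01, -3.70725524e+01, -1.37687111e-04,
        4.56959970e-03, -1.33039188e-05]), 'tool_pos': array([0.22508127, 0.58254064, 0.23032448]), 'tool_rot': array([-5.75943633e-01, -3.08786393e+00,  2.43220344e-03]), 'contact_force': array([-0.1979511,  0.5857893,  0.31118  ]), 'wrist_torque': array([-0.01336284,  0.02452038,  0.05340897]), 'grip_force': 0.0, 'opening': 0.08526291530092367}
[0.38564045 0.03341914 1.55226218] [ 0.09218017 -0.00366687 -0.99573559]
[ 0.23339007 -1.30530742  0.70633738] [ 0.20984068  0.89191356 -0.40057096]
[0.15693615 0.60996913 0.37203156] [ 0.26870845 -0.10508226 -0.95747245]
```

View pics/top0.png

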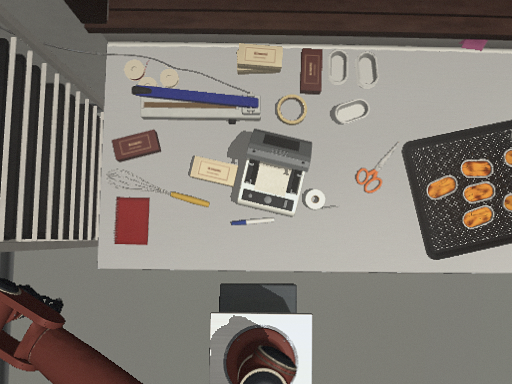

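View pics/side0.png

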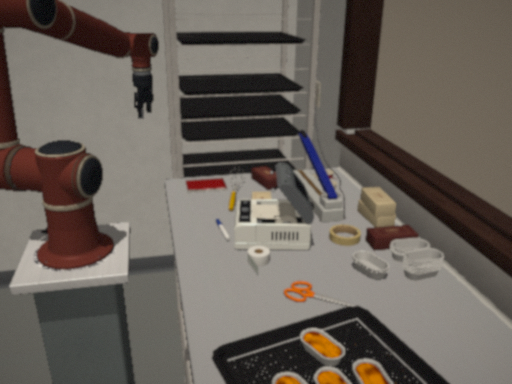

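The top view shows the printer around (272,172), with the cover open at (280,148) and the keys around (270,198). In the side view the printer is around (272,215). I'll zoom in on both.

Run:
```python
import cv2,numpy as np
t=cv2.imread('pics/top0.png')[120:225,225:325];s=cv2.imread('pics/side0.png')[150:270,220:330]
a=cv2.resize(t,(400,420),interpolation=2);b=cv2.resize(s,(385,420),interpolation=2)
cv2.imwrite('pics/crop0.png',np.hstack([a,b]))
```

```text
(no output)
```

View pics/crop0.png

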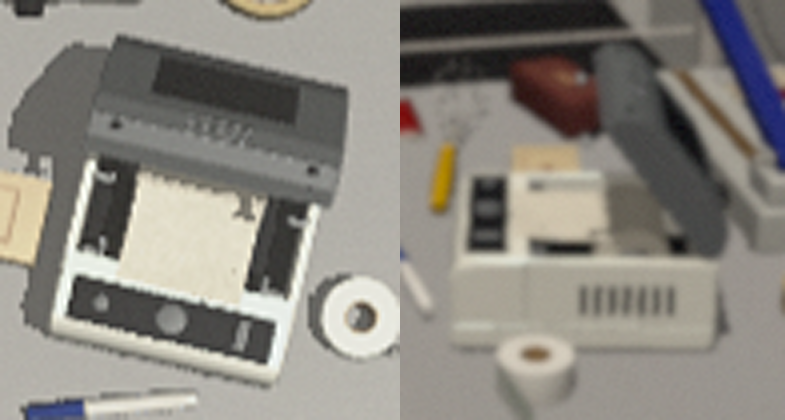

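The crop shows the feed key at about (267.8,199.8) in the top view, the power key at (250,195.5) and the pause key at (285.3,203.5). The cover's front edge is the lower grey border, from about (247,154) to (307.5,171).

Run:
```python
from h import *
t=grab('top');s=grab('side')
F=plane(t,(267.75,199.75),.093);P=plane(t,(250,195.5),.093);Q=plane(t,(285.25,203.5),.093)
print(F,P,Q,np.linalg.norm(P-F),np.linalg.norm(Q-F))
y=(P-Q)[:2];y/=np.linalg.norm(y);x=np.array([y[1],-y[0]]);print('yaw',np.degrees(np.arctan2(x[1],x[0])))
# two-view check of the feed key: side crop (489,208)->
print('tri feed',tri(t,(267.75,199.75),s,(220+88/3.5,150+208/3.5)))
O=(F[:2]+Q[:2]+P[:2])/3+.080*x;print('origin',O)
def pt(px,py,pz,a):
    dx,dz=px-.098,pz-.088;c,n=np.cos(a),np.sin(a)
    X=.098+dx*c+dz*n; Z=.088-dx*n+dz*c
    return np.r_[O+X*x+py*y,Z]
for a in(0.75,.85,.95,1.05):
    L=[pt(-.045,v,.119,a) for v in(.089,-.089)]+[pt(-.022,0,.121,a)]
    print(a,(( proj(t,L)-[225,120])*4).round(0).tolist(),((proj(s,L)-[220,150])*3.5+[400,0]).round(0).tolist(),L[2].round(3))
```

```text
[ 0.49791041 -0.01511651  0.093     ] [0.50992037 0.03805239 0.093     ] [ 0.48739539 -0.06747821  0.093     ] 0.0545084443882015 0.05340704959215713
yaw -12.048695643970978
tri feed (array([ 0.49960265, -0.0154708 ,  0.08968143]), np.float64(0.0029053495233073803))
origin [ 0.57664637 -0.03154688]
0.75 [[81.0, 145.0], [332.0, 201.0], [211.0, 151.0]] [[594.0, 44.0], [605.0, 120.0], [620.0, 96.0]] [ 0.609 -0.038  0.194]
0.85 [[85.0, 125.0], [337.0, 182.0], [215.0, 134.0]] [[608.0, 36.0], [621.0, 111.0], [633.0, 89.0]] [ 0.619 -0.041  0.2  ]
0.95 [[89.0, 105.0], [342.0, 162.0], [219.0, 117.0]] [[623.0, 29.0], [638.0, 103.0], [647.0, 84.0]] [ 0.63  -0.043  0.205]
1.05 [[93.0, 85.0], [347.0, 142.0], [223.0, 100.0]] [[639.0, 23.0], [656.0, 97.0], [662.0, 80.0]] [ 0.642 -0.046  0.209]
```

play_rows --series '[[0,[0,0,-0.6],[0,0,-0.57]],[0,[0,0,-0.6],[0,0,-0.57]],[0,[-0.8,-0.75,0],[0,0,0]],[0,[-0.8,-0.75,0],[0,0,0]],[0,[-0.8,-0.75,0],[0,0,0]],[0,[-0.8,-0.75,0],[0,0,0]],[0,[-0.8,-0.75,0],[0,0,0]],[0,[-0.8,-0.75,0],[0,0,0]]]'

```text
t: 1.25
tool_pos: [0.4139, 0.3114, 0.2913]
tool_rot: [0.328, 3.124, 0.0]
contact_force: [0.7, 0.4, 0.5]
opening: -0.0003
grip_force: 0.0
```

play_rows --series '[[0,[-0.8,-0.75,0],[0,0,0]],[0,[-0.8,-0.75,0],[0,0,0]],[0,[-0.8,-0.75,0],[0,0,0]],[0,[-0.8,-0.75,0],[0,0,0]],[0,[-0.8,-0.75,0],[0,0,0]],[0,[-0.8,-0.75,0],[0,0,0]],[0,[0,0,0],[0,0,0]]]'

```text
t: 2.12
tool_pos: [0.6023, 0.0399, 0.2905]
tool_rot: [-0.336, -3.123, 0.001]
contact_force: [0.8, -0.4, 0.5]
opening: -0.0001
grip_force: 0.0
```

play_rows --series '[[0,[-0.75,-0.76,0],[0,0,0]],[0,[-0.75,-0.76,0],[0,0,0]],[0,[0,0,0],[0,0,0]]]'

```text
t: 2.5
tool_pos: [0.6592, -0.0488, 0.2903]
tool_rot: [-0.333, -3.123, 0.0]
contact_force: [0.1, 0.6, -0.9]
opening: 0.0002
grip_force: 0.0
```

Run:
```python
from h import *
o=ctrl.get_obs();print(o['tool_pos'],o['tool_rot'],o['contact_force'])
s=grab('side');w=grab('wrist')
a=cv2.resize(s[0][120:260,210:350],(400,400),interpolation=2);b=cv2.resize(w[0],(400,300));b=np.vstack([b,np.zeros((100,400,3),np.uint8)])
cv2.imwrite('pics/c1.png',np.hstack([a,b]))
print(proj(w,[.619,-.041,.2]),proj(w,[.498,-.015,.093]),proj(w,[.487,-.0675,.093]),proj(w,[.51,.038,.093]))
```

```text
[ 0.65920755 -0.04883935  0.29033974] [-3.32976677e-01 -3.12255841e+00  1.63628057e-04] [ 0.12995975  0.6276913  -0.86939118]
[[248.40312988 147.5812353 ]] [[249.43856893   5.01569682]] [[194.14736423   5.78179378]] [[305.46117623   6.17355726]]
```

View pics/c1.png

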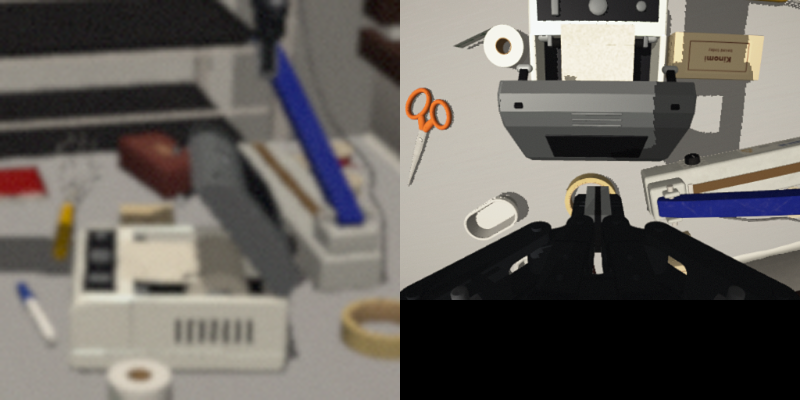

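The wrist view shows the cover ribs at about (252,151) in full-frame pixels. The feed key is near (252,6), where I predicted it. The fingertips are clear above and behind the cover.

Run:
```python
from h import *
w=grab('wrist');t=grab('top')
print('ribs',tri(t,(280,152.5),w,(252,151)))
O=np.array([.57664637,-.03154688]);y=np.array([.2087,.978]);x=np.array([.978,-.2087])
for a in(.75,.85,.95,1.05):
    L=[]
    for px,pz in((-.045,.119),(-.034,.121),(-.022,.121)):
        dx,dz=px-.098,pz-.088;c,n=np.cos(a),np.sin(a)
        L.append(np.r_[O+x*(.098+dx*c+dz*n),.088-dx*n+dz*c])
    print(a,np.round(L[1:],3).tolist(),proj(w,L).round().tolist(),(4*(proj(t,L)-[225,120])).round().tolist())
```

```text
ribs (array([ 0.5994024 , -0.0349125 ,  0.33990593]), np.float64(0.0040323090868437765))
0.75 [[0.6, -0.037, 0.202], [0.609, -0.038, 0.194]] [[248.0, 108.0], [248.0, 121.0], [248.0, 133.0]] [[206.0, 173.0], [209.0, 161.0], [211.0, 151.0]]
0.85 [[0.612, -0.039, 0.209], [0.619, -0.041, 0.2]] [[247.0, 127.0], [248.0, 139.0], [248.0, 148.0]] [[211.0, 154.0], [213.0, 143.0], [215.0, 134.0]]
0.95 [[0.624, -0.042, 0.215], [0.63, -0.043, 0.205]] [[247.0, 148.0], [248.0, 158.0], [248.0, 165.0]] [[215.0, 134.0], [217.0, 125.0], [219.0, 117.0]]
1.05 [[0.636, -0.044, 0.219], [0.642, -0.046, 0.209]] [[247.0, 170.0], [248.0, 177.0], [248.0, 182.0]] [[220.0, 113.0], [222.0, 106.0], [223.0, 100.0]]
```

play_rows --series '[[0,[0.2,0,0.8],[0,0,0]],[0,[0.12,0,0.6],[0,0,0]],[0,[0,0,0.15],[0,0,0]],[0,[0,0,0.14],[0,0,0]],[0,[0,0,0],[0,0,0]]]'

```text
t: 3.32
tool_pos: [0.6436, -0.0435, 0.2078]
tool_rot: [0.328, 3.123, -0.0]
contact_force: [0.3, 0.2, -0.2]
opening: 0.0001
grip_force: 0.0
```

play_rows --series '[[0,[0.08,0,0.03],[0,0,0]],[0,[0.08,0,0.03],[0,0,0]],[0,[0.11,0,0.05],[0,0,0]],[0,[0.11,0,0.05],[0,0,0]],[0,[0,0,0],[0,0,0]]]'

```text
t: 3.95
tool_pos: [0.6239, -0.0396, 0.1986]
tool_rot: [-0.328, -3.124, 0.0]
contact_force: [0.9, -0.1, -0.7]
opening: 0.0002
grip_force: 0.0
```

play_rows --series '[[0,[0.1,0,0.08],[0,0,0]],[0,[0.1,0,0.08],[0,0,0]],[0,[0.1,0,0.08],[0,0,0]],[0,[0.1,0,0.08],[0,0,0]]]'

```text
t: 4.45
tool_pos: [0.6043, -0.0353, 0.1839]
tool_rot: [-0.328, -3.124, -0.0]
contact_force: [-4.2, 1.1, 7.0]
opening: 0.0
grip_force: 3.8
```

Run:
```python
from h import *
o=ctrl.get_obs();print(o['tool_pos'],o['contact_force'])
s=grab('side');w=grab('wrist')
a=cv2.resize(s[0][130:250,230:350],(400,400),interpolation=2);b=cv2.resize(w[0],(400,300));b=np.vstack([b,np.zeros((100,400,3),np.uint8)])
cv2.imwrite('pics/c2.png',np.hstack([a,b]))
```

```text
[ 0.60429965 -0.03532787  0.18394015] [-4.23046018  1.12598599  6.99009385]
```

View pics/c2.png

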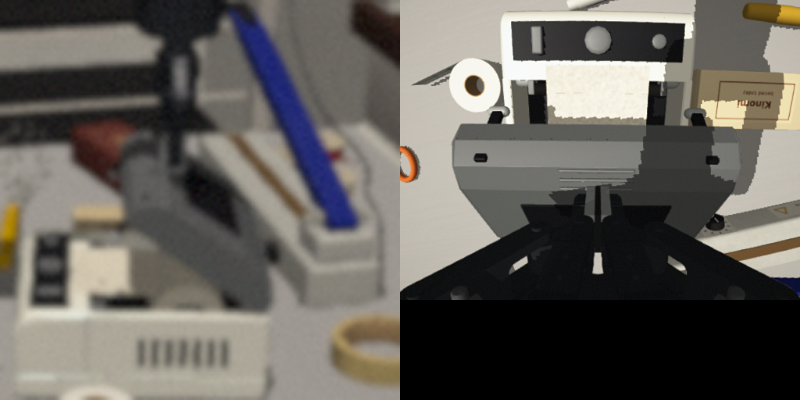

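The fingers touch the cover's outer face at mid-width, just behind the ribs at about 8 N. The cover is swinging down and the keys are clear, so I'll continue along the arc.

play_rows --series '[[0,[0.1,0,0.08],[0,0,0]],[0,[0.1,0,0.09],[0,0,0]],[0,[0.1,0,0.09],[0,0,0]],[0,[0.1,0,0.09],[0,0,0]]]'

```text
t: 5.05
tool_pos: [0.5853, -0.0312, 0.1651]
tool_rot: [0.328, 3.123, 0.0]
contact_force: [1.2, 0.8, 0.7]
opening: 0.0001
grip_force: 0.8
```

play_rows --series '[[0,[0.08,0,0.1],[0,0,0]],[0,[0.08,0,0.1],[0,0,0]],[0,[0.06,0,0.1],[0,0,0]],[0,[0.06,0,0.1],[0,0,0]]]'

```text
t: 5.55
tool_pos: [0.5716, -0.0285, 0.145]
tool_rot: [0.329, 3.124, -0.0]
contact_force: [0.4, -0.4, 2.3]
opening: -0.0002
grip_force: 1.0
```

play_rows --series '[[0,[0.03,0,0.1],[0,0,0]],[0,[0.03,0,0.1],[0,0,0]],[0,[0.02,0,0.05],[0,0,0]],[0,[0,0,0],[0,0,0]]]'

```text
t: 6.05
tool_pos: [0.5674, -0.0277, 0.1333]
tool_rot: [-0.328, -3.123, 0.0]
contact_force: [-4.8, 0.6, 7.9]
opening: 0.0002
grip_force: 3.6
```

play_rows --series '[[0,[0.01,0,0.05],[0,0,0]],[0,[0.01,0,0.05],[0,0,0]],[0,[0,0,0],[0,0,0]]]'

```text
t: 6.42
tool_pos: [0.5663, -0.0274, 0.1275]
tool_rot: [-0.328, -3.123, 0.0]
contact_force: [-2.6, -0.0, 3.5]
opening: -0.0002
grip_force: 1.8
```

play_rows --series '[[0,[0,0,0.04],[0,0,0]],[0,[0,0,0.04],[0,0,0]],[0,[0,0,0],[0,0,0]]]'

```text
t: 6.8
tool_pos: [0.5665, -0.0275, 0.1229]
tool_rot: [-0.329, -3.124, 0.0]
contact_force: [0.6, 0.1, 0.8]
opening: -0.0004
grip_force: 0.0
```

play_rows --series '[[0,[0,0,0.02],[0,0,0]],[0,[0,0,0.02],[0,0,0]],[0,[0,0,0],[0,0,0]]]'

```text
t: 7.18
tool_pos: [0.5667, -0.0274, 0.1217]
tool_rot: [-0.329, -3.124, 0.0]
contact_force: [-0.6, 0.4, -0.9]
opening: 0.0005
grip_force: 0.0
```

play_rows --series '[[0,[0,0,0.02],[0,0,0]],[0,[0,0,0.02],[0,0,0]],[0,[0,0,0],[0,0,0]]]'

```text
t: 7.55
tool_pos: [0.5669, -0.0275, 0.1214]
tool_rot: [-0.328, -3.124, 0.0]
contact_force: [-4.0, 1.6, 7.1]
opening: -0.0001
grip_force: 3.7
```

The fingers meet firm resistance at z = 0.1214, which matches the shut height of 121 mm. Next I lift off and look.

play_rows --series '[[0,[0,0,-0.5],[0,0,0]],[0,[0,0,-0.8],[0,0,0]],[0,[0.4,0,0],[0,0,0]],[0,[0,0,0],[0,0,0]]]'

```text
t: 8.05
tool_pos: [0.5469, -0.0231, 0.1852]
tool_rot: [0.328, 3.123, -0.0]
contact_force: [0.6, 0.8, -1.0]
opening: 0.0001
grip_force: 0.0
```

Run:
```python
from h import *
o=ctrl.get_obs();print(o['tool_pos'],o['contact_force'])
s=grab('side');w=grab('wrist');t=grab('top')
a=cv2.resize(s[0][150:250,220:320],(400,400),interpolation=2);b=cv2.resize(w[0],(400,300));b=np.vstack([b,np.zeros((100,400,3),np.uint8)])
cv2.imwrite('pics/c3.png',np.hstack([a,b]))
print(proj(w,[[.498,-.0151,.093],[.487,-.0675,.093],[.51,.038,.093]]))
```

```text
[ 0.54689309 -0.02313531  0.18516971] [ 0.63306857  0.82321051 -1.04567097]
[[248.33208197 133.98953062]
 [174.87848    134.46974373]
 [323.04345091 135.17210121]]
```

View pics/c3.png

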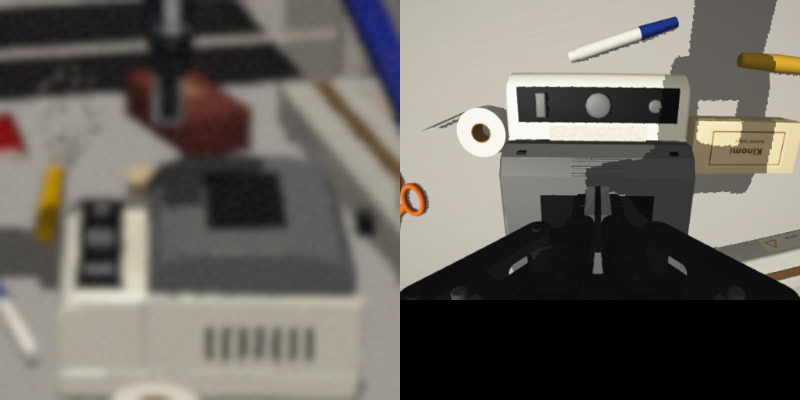

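The cover is shut. The feed key is at about (253,134) in the wrist image, and I'll measure it precisely from the wrist and top views.

Run:
```python
from h import *
w=grab('wrist');t=grab('top')
def cen(im,r):
    y0,y1,x0,x1=r;g=cv2.cvtColor(im[y0:y1,x0:x1],6)
    m=((g>90)).astype(np.uint8)
    n,_,st,c=cv2.connectedComponentsWithStats(m)
    return [(int(st[i,4]),tuple(c[i]+[x0,y0])) for i in range(1,n) if 8<st[i,4]<2000]
a=cen(w[0],(114,153,156,352));b=cen(t[0],(187,209,244,293));print(a,b)
for n,uv in a:print(plane(w,uv,.093))
for n,uv in b:print('t',plane(t,uv,.093))
f=max([q for q in a if 225<q[1][0]<280]);g=max([q for q in b if 262<q[1][0]<274],default=None)
if g: print(tri(w,f[1],t,g[1]))
```

```text
[(357, (np.float64(179.12324929971987), np.float64(133.91036414565826))), (774, (np.float64(252.93152454780363), np.float64(134.52454780361757))), (201, (np.float64(326.0497512437811), np.float64(135.69651741293532)))] [(303, (np.float64(275.33003300330034), np.float64(192.4950495049505))), (51, (np.float64(267.4313725490196), np.float64(199.47058823529412))), (11, (np.float64(291.6363636363636), np.float64(203.8181818181818))), (78, (np.float64(263.6794871794872), np.float64(205.46153846153845))), (9, (np.float64(247.11111111111111), np.float64(207.77777777777777)))]
[ 0.4872725  -0.06431591  0.093     ]
[ 0.4990458  -0.01198708  0.093     ]
[0.51077653 0.03993308 0.093     ]
t [ 0.51997225 -0.03755628  0.093     ]
t [ 0.4987341 -0.0141561  0.093    ]
t [ 0.48670007 -0.08656102  0.093     ]
t [ 0.48066337 -0.00315593  0.093     ]
t [0.47307744 0.04615251 0.093     ]
(array([0.45040178, 0.00319869, 0.57009543]), np.float64(0.01131532713028153))
```

play_rows --series '[[0,[0.5,0,0],[0,0,0]],[0,[0.48,0,0],[0,0,0]],[0,[0,0,0.6],[0,0,0]],[0,[0,0,0.6],[0,0,0]],[0,[0,0,0.4],[0,0,0]],[0,[0,0,0],[0,0,0]]]'

```text
t: 9.05
tool_pos: [0.4978, -0.0129, 0.1025]
tool_rot: [-0.328, -3.119, -0.0]
contact_force: [-0.0, -0.1, -0.0]
opening: 0.0004
grip_force: 0.0
```

play_rows --series '[[0,[0,0,0.06],[0,0,0]],[0,[0,0,0.06],[0,0,0]],[0,[0,0,0.04],[0,0,0]],[0,[0,0,0.03],[0,0,0]],[0,[0,0,0],[0,0,0]]]'

```text
t: 9.68
tool_pos: [0.4992, -0.0131, 0.0953]
tool_rot: [-0.329, -3.124, 0.0]
contact_force: [-0.2, 0.8, -0.3]
opening: 0.0002
grip_force: 0.0
```

play_rows --series '[[0,[0,0,0.04],[0,0,0]],[0,[0,0,0.04],[0,0,0]],[0,[0,0,0],[0,0,0]]]'

```text
t: 10.05
tool_pos: [0.4994, -0.0131, 0.0915]
tool_rot: [0.329, 3.124, -0.0]
contact_force: [0.0, -0.7, 2.8]
opening: 0.0
grip_force: 1.0
```

play_rows --series '[[0,[0,0,0.02],[0,0,0]],[0,[0,0,0.02],[0,0,0]],[0,[0,0,0],[0,0,0]]]'

```text
t: 10.42
tool_pos: [0.4994, -0.0131, 0.0895]
tool_rot: [0.329, 3.124, -0.0]
contact_force: [0.0, 0.2, 3.7]
opening: 0.0001
grip_force: 1.7
```

Close to the bottom of travel. I'll press 1 mm more at a time until the force rises.

play_rows --series '[[0,[0,0,0.02],[0,0,0]],[0,[0,0,0.01],[0,0,0]],[0,[0,0,0],[0,0,0]]]'

```text
t: 10.8
tool_pos: [0.4995, -0.0131, 0.0889]
tool_rot: [-0.328, -3.124, 0.0]
contact_force: [-4.2, 1.6, 8.2]
opening: -0.0
grip_force: 4.4
```

The key has bottomed out: the force is 8 N and the tip sits at 0.0889. Time to retreat.

play_rows --series '[[0,[0,0,0],[0,0,0]],[0,[0,0,-0.1],[0,0,0]],[0,[0,0,-0.3],[0,0,0]],[0,[0,0,-0.8],[0,0,0]],[0,[0,0,-0.9],[0,0,0]],[0,[0,0,-0.9],[0,0,0]],[0,[0,0,0],[0,0,0]],[0,[0,0,0],[0,0,0]]]'

```text
t: 11.8
tool_pos: [0.4989, -0.013, 0.2373]
tool_rot: [-0.329, -3.124, -0.0]
contact_force: [-0.6, 0.8, -0.8]
opening: -0.0002
grip_force: 0.0
```

Run:
```python
from h import *
o=ctrl.get_obs();print(o['tool_pos'],o['contact_force'])
s=grab('side')
a=cv2.resize(s[0][150:270,200:320],(480,480),interpolation=2)
cv2.imwrite('pics/c4.png',a)
```

```text
[ 0.49885029 -0.01302592  0.23734724] [-0.61008671  0.76787136 -0.75579585]
```

View pics/c4.png

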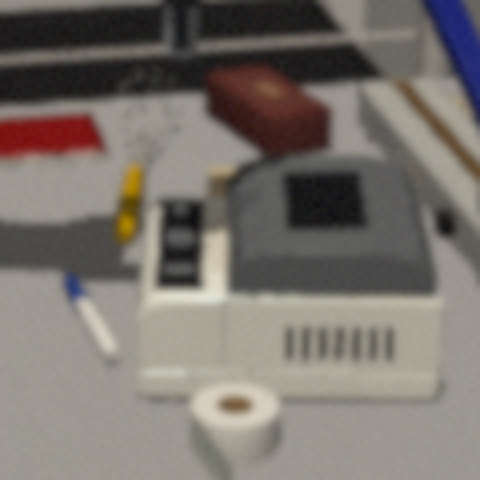

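The side view shows the cover shut at crop (330,220), the three keys at (180,240), the printer in place and the fingers well clear above.

```bash
python3 -c "
from station import ctrl
print(ctrl.finish_job())"
```

```text
the job is handed in; nothing more can be done
None
```

The cover is pushed shut and stays shut by itself, the feed key was pressed to the bottom of its travel and released, the arm is clear of everything, and the job is handed in; no verdict was returned.

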